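Cylinder head onto the guide pins

ROBOT

A 7-joint arm with a two-finger parallel gripper is mounted at the origin on the work surface. World frame = base frame: x ahead of the robot, y to its left, z up, the work surface at z = 0. Lengths are in m, angles in degrees, forces in N, time in s.
With the tool pointing down it reaches from about 0.35 to 0.775 m from the base axis. Payload 3.1 kg.
Tool frame: the origin (TCP) lies on the centre line of the jaws, within the pads' length; the fingertips stand 17 mm ahead of it and the grasp point (between the pads) lies 2 mm behind it (robot.tip_reach is the distance from the TCP to the fingertips, in m); z points along the fingers, y is the line along which they close (so a half turn about z gives the same grasp; the last joint's range is limited). The gripper opens to 85 mm and grips with 20 to 120 N. Pads are 22 mm wide; open, the fingers measure 114 mm over their backs; the gripper's body (76 mm by 85 mm) begins 54 mm behind the grasp point. The pads swing forward as they close: fully open they stand 13 mm farther back than shut.
Start: joints at [66.996, 17.813, 0.802, 86.603, -0.252, 75.585, -1.558], TCP at [0.194, -0.515, 0.248] pointing down, gripper open.
Joint ranges: [-154.91, 154.91], [-16.99, 109.72], [-72.82, 74.43], [7.12, 147.25], [-82.49, 262.49], [11.32, 116.49], [-174.64, 174.64]. Speed limits (degrees/s): [159.86, 159.86, 180, 180, 180, 180, 180].

INTERFACE

Orientations are given as [roll, pitch, yaw] about the fixed x, y, z axes, in that order (R = Rz(yaw) Ry(pitch) Rx(roll)).
In Python, from station import robot, fingers, vision, workorder, recognise gives the robot as it stands. Calls block until the motion is done:
- robot.move_to(position, orientation): joint-space move of the TCP to a pose.
- robot.line_to(position, orientation=None, velocity=0.15, f_stop=None): straight line of the TCP; orientation=None keeps the orientation; velocity is the mean speed in m/s. With f_stop (N) it stops when the force on the tool has changed by that much, and returns True; else False.
- robot.move_j(angles): joint-space move.
- fingers.gripper_to(opening, force=None): opening from 0.0 (shut) to 1.0 (fully open); force is the grip in N (None keeps the last); returns when the fingers have stopped.
- robot.pause(seconds).
- robot.inverse_kinematics(position, orientation): joint angles nearest the present ones, or None.
- vision.grab_frame(name): name is "scene" or "top" or "wrist"; returns the picture (480x640x3 uint8, red, green, blue); there is no depth.
- vision.calibration(name): a dict with "mtx" (3x3 intrinsics, pixels), "k1" (the pictures are not rectified: a ray, as slopes to the right and down, at radius r is drawn at 1 + k1 r^2 times it, then the intrinsics apply), "extrinsics" (4x4, takes a point from world to camera coordinates); the wrist camera has in their place "T_tool_cam" (4x4, takes a point from camera to tool coordinates, whose origin is the TCP and whose axes are the flange's). Camera axes: x right, y up, looking along -z (the intrinsics and any distortion apply to the point x, -y, -z); pixel columns grow to the right and rows downward; lengths in m; the calibration is good to about 2 mm. A picture is of the moment at which its call begins: read the wrist's pose just before it. calibration takes no time and is no camera call.
A pose or a line that the arm cannot do raises robot.PlanningError and nothing moves.
- workorder.close_job(): hands the job in; it is judged then, once.
Trained networks look in the newest picture that a camera, given by its name, has taken for a name from the list of things; names that differ only in an ending like _2 or _b are one class to them, and where a whole thing is asked for, a point or a joint stands for the part that bears it (a point fixed in the world has none). Each returns a list of dicts, best first, with "p" (0 to 1); they miss things now and then, are a little off and sometimes report something else, mostly with a low value. They report only what shows in the picture. A call takes as long as a camera call. They do not tell look-alikes from the thing itself.
- recognise(label, camera): "rect" ([centre column, centre row, width, height] in pixels, round what is visible of it).
Readings, each from a call of its own:
- robot.current_time_s(): time.
- robot.current_joint_positions(): joint angles.
- robot.current_dq(): joint speeds.
- robot.current_joint_torque(): joint torques, N m.
- robot.current_tool_pos(): TCP position.
- robot.current_eef_rot(): TCP orientation.
- robot.current_contact_force(): force on the tool from outside, world axes, zero at the start.
- robot.current_torque(): the same for the moment, N m.
- robot.current_finger_gap(): opening from 0.0 (shut) to 1.0 (fully open).
- robot.current_gripper_force(): force on a finger pad.
Only numpy, scipy, OpenCV 4.12 (cv2) and the standard library are available. Lean on these libraries where they do the work, as an engineer would, in place of code of your own. Each camera call takes 0.05 s, during which the arm holds its last target. There are 200 camera calls.

TASK

On the engine bench, pick up the longer of the two aluminium cylinder heads, the one whose two holes match the two guide pins of the dark engine block, and lower it gently over the pins, kept level, until it sits flush on the block; either way round will do. Do not let it drop onto the block, and leave the shorter head where it lies.

Things in the scene. Friction and masses are not known exactly. Their poses are not given: they have to be found in the camera images.
- long_head: Loose aluminium cylinder head, right way up: plate 170 (x) x 90 (y) x 16 mm thick; two 20 mm holes through it at x = -60 and +60. Upright rib mid-top, 80 (x) x 24 (y) x 50 high (total 66), fins 7 high beside it. Grip the rib across y at mid-length, 30-40 mm above the plate. 0.5-0.75 kg. Origin: underside centre; x along length, z up. Same after a half turn.
- short_head: Loose aluminium cylinder head, a shorter one: plate 130 (x) x 90 (y) x 16 mm thick, two 20 mm holes at x = -40 and +40, upright rib mid-top 50 x 24 x 50 high. Does not fit this block: leave it alone. Origin: centre of underside; x along its length, z up. Heads and block lie in any order left to right.
- block: Dark cast-iron block fixed to the bench, 190 (x) x 110 (y) x 70 mm high, foot 200 x 120; 66 mm bore in its flat top. Two bright steel guide pins, 12 thick, stand on the top at x = -60 and +60, 45 tall, the last 17 tapering to a 4 mm tip. Origin: underside centre; x through both pins, z up. Long head home: its origin 70 mm above this one, pins 29 out of its plate.
Mind the look-alikes: they are no part of the job. Leave any orange or pink look-alike of the long_head alone.

How it is judged (in metres and radians):
At the end, for the whole second after the job is handed in: The long head lies at rest on the block with both pins through its holes, right way up: centre within 10 mm of the block's centre, long axes within 10 degrees (either way round), underside within 6 mm of the block's top face, tilted less than 0.1 rad (horizontal distance between long_head and block below 0.01 m and angle between the x axis of long_head and the x axis of block, either way round below 0.175 rad and z of long_head in the frame of block between 0.064 and 0.076 m and angle between long_head's own z axis and vertical below 0.1 rad and linear speed of long_head below 0.02 m/s); the robot touches nothing.
It fails at once if the long head is dropped onto the block (faster than 0.45 m/s within 45 mm above the block's top face) (horizontal distance between long_head and block below 0.05 m and z of long_head in the frame of block below 0.115 m and linear speed of long_head above 0.45 m/s).
It fails at once if the long head is tilted more than 0.26 rad (15 degrees) while on the pins (horizontal distance between long_head and block below 0.05 m and z of long_head in the frame of block below 0.115 m and angle between long_head's own z axis and vertical above 0.26 rad).
It fails at once if the shorter head is moved more than 20 mm (distance of short_head from where it was at the start of the episode above 0.02 m).
It also fails if it takes over 43 s, if anything falls off the work surface, if the arm or the gripper's body presses on something with over 40 N, if the wrist force passes 120 N, or if a joint passes its speed limit or range.

## Working session

There is one attempt and no reset: what is moved stays moved. The work goes in short steps, each a Python script; the robot and the scene stay as the last script left them, time stands still between calls to the robot, and variables do not carry over. Pictures are saved under pics/ and viewed, at most 10 in all, crops included, and the job is handed in when it is done.

```bash
mkdir -p pics; ls
python3 - <<'E'
from station import robot, fingers, vision, workorder, recognise
import cv2
for c in ("top","scene"):
    im=vision.grab_frame(c); cv2.imwrite(f"pics/{c}0.png",im[:,:,::-1])
    for l in ("long_head","short_head","block"):
        print(c,l,[( [round(float(v)) for v in d["rect"]],round(d["p"],2)) for d in recognise(l,c)])
    k=vision.calibration(c); print(k)
print(vision.calibration("wrist"),robot.current_eef_rot(),robot.current_time_s())
E
```

```text
pics
top long_head [([223, 352, 66, 47], 0.88), ([166, 272, 39, 68], 0.82), ([245, 242, 53, 70], 0.74), ([185, 151, 67, 69], 0.68)]
top short_head [([380, 207, 35, 51], 0.71)]
top block [([474, 204, 79, 89], 0.66)]
{'mtx': array([[489.53224915,   0.        , 326.40032282],
       [  0.        , 489.53224915, 249.94892988],
       [  0.        ,   0.        ,   1.        ]]), 'k1': -0.020378204814773808, 'extrinsics': array([[-0.00776959, -0.99986045, -0.0147893 ,  0.10857996],
       [ 0.99844988, -0.00857207,  0.05499423, -0.45034129],
       [-0.05511333, -0.01433909,  0.99837714, -1.23347992],
       [ 0.        ,  0.        ,  0.        ,  1.        ]])}
scene long_head [([463, 192, 62, 62], 0.95), ([382, 146, 67, 41], 0.81), ([504, 296, 46, 76], 0.8)]
scene short_head [([283, 300, 57, 61], 0.86)]
scene block [([182, 329, 82, 103], 0.6)]
{'mtx': array([[467.06363196,   0.        , 312.34172571],
       [  0.        , 467.06363196, 236.5650447 ],
       [  0.        ,   0.        ,   1.        ]]), 'k1': -0.034431748607137, 'extrinsics': array([[ 0.30337889,  0.9528459 ,  0.00677861, -0.21084993],
       [-0.81507099,  0.25581433,  0.51982527,  0.31211843],
       [ 0.49357931, -0.16322907,  0.85424571, -1.38779766],
       [ 0.        ,  0.        ,  0.        ,  1.        ]])}
{'mtx': array([[334.84006246,   0.        , 317.869836  ],
       [  0.        , 334.84006246, 237.76731373],
       [  0.        ,   0.        ,   1.        ]]), 'k1': -0.05744275335882529, 'T_tool_cam': array([[-3.62987063e-04,  9.55306540e-01,  2.95616785e-01,
         7.58066334e-02],
       [ 9.99999660e-01,  5.65522038e-04, -5.99627524e-04,
        -4.07632335e-05],
       [-7.40005902e-04,  2.95616467e-01, -9.55306420e-01,
        -1.26635396e-01],
       [ 0.00000000e+00,  0.00000000e+00,  0.00000000e+00,
         1.00000000e+00]])} [-1.79983462e+02  2.07654056e-03  2.06198057e+01] 0.4
```

View pics/top0.png

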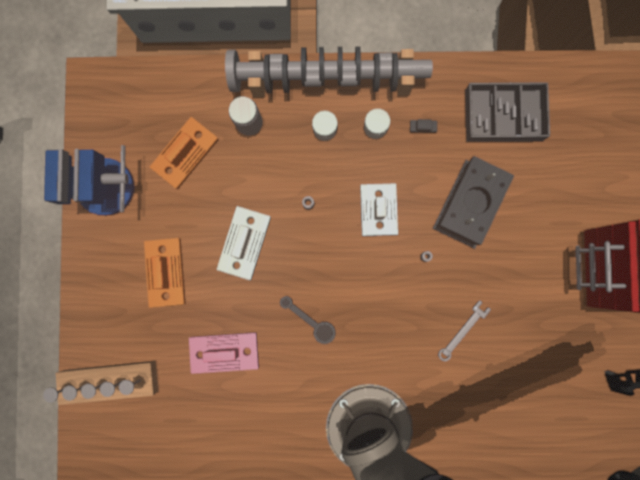

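Run:
```python
import cv2
im=cv2.imread("pics/top0.png")
cv2.imwrite("pics/crop1.png",cv2.resize(im[100:400,120:520],None,fx=2,fy=2,interpolation=cv2.INTER_CUBIC))
```

```text
(no output)
```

View pics/crop1.png

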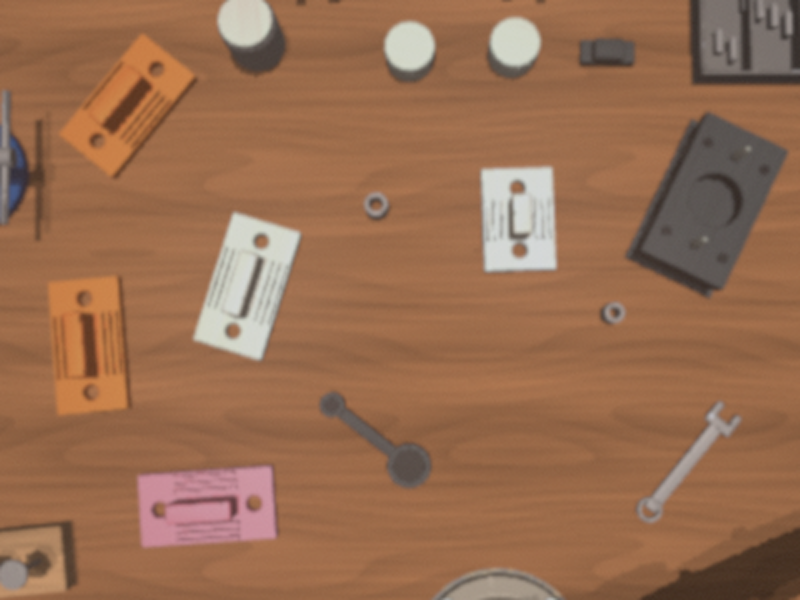

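The possible long heads in the top view are:
- white head at (244,243)
- orange heads at (184,152) and (165,272)
- pink head at (223,353)
- white short head at (380,208)

I choose the aluminium-white one at (244,243), with holes at (250,220) and (236,265). The block is at (475,200), with pin tips at about (494,174) and (472,219). Next I'll move above the head for a close look.

```bash
cat > h.py <<'E'
from station import robot, fingers, vision, workorder, recognise
import cv2, numpy as np
from scipy.spatial.transform import Rotation as R
def toolT():
    T=np.eye(4); T[:3,:3]=R.from_euler("xyz",robot.current_eef_rot(),degrees=True).as_matrix(); T[:3,3]=robot.current_tool_pos(); return T
def cam2world(name,T=None):
    k=vision.calibration(name)
    return np.linalg.inv(k["extrinsics"]) if name!="wrist" else T@k["T_tool_cam"]
def unproj(name,px,z,T=None):
    "pixels -> world points on plane z"
    k=vision.calibration(name); C=cam2world(name,T)
    u=cv2.undistortPoints(np.float64(px).reshape(-1,1,2),k["mtx"],np.array([k["k1"],0,0,0.]))[:,0]
    d=np.c_[u[:,0],-u[:,1],-np.ones(len(u))]@C[:3,:3].T; o=C[:3,3]
    return o+d*((z-o[2])/d[:,2])[:,None]
def proj(name,P,T=None):
    k=vision.calibration(name); P=np.atleast_2d(P); C=np.linalg.inv(cam2world(name,T))
    p=P@C[:3,:3].T+C[:3,3]
    return cv2.projectPoints(p*[1,-1,-1],np.zeros(3),np.zeros(3),k["mtx"],np.array([k["k1"],0,0,0.]))[0][:,0]
def pair(P):
    d=P[0]-P[1]; return P.mean(0), np.degrees(np.arctan2(d[1],d[0])), np.linalg.norm(d)
def shot(fn):
    T=toolT(); im=vision.grab_frame("wrist"); cv2.imwrite(fn,im[:,:,::-1]); np.save(fn[:-4]+".npy",T); return im,T
E
python3 - <<'E'
from h import *
h=pair(unproj("top",[(250.5,220.5),(236.5,265)],.016)); b=pair(unproj("top",[(494,174),(472.5,219.5)],.115))
print("head",h,"block",b)
for n,q,z in(("h",h,.3),("b",b,.3)):
    for o in(0,180): print(n,robot.inverse_kinematics([*q[0][:2],z],[180,0,q[1]+o]))
E
```

```text
head (array([0.47139354, 0.31616666, 0.016     ]), np.float64(-17.445042336273715), np.float64(0.11894394780628914)) block (array([ 0.5676192 , -0.26575201,  0.115     ]), np.float64(-26.448747109943646), np.float64(0.11970847518277253))
h [ -65.36009591   22.05903931   43.02485724   79.2940051   -14.92065447
   84.39857638 -130.45531012]
h [-20.551181    20.1804723  -21.19926618  77.41808234   7.20977275
  83.71657389  31.20655192]
b [ 27.60361809  26.48473023  -6.64297249  67.13506499   2.96258481
  86.53857373 -94.97526555]
b [ 41.62066393  29.14948962 -30.62583646  66.43169448  14.37634225
  87.99535106  77.31786714]
```

Run:
```python
from h import *
robot.move_to([.568,-.266,.33],[180,0,153.5]); robot.pause(.2)
im,T=shot("pics/wb.png"); print(proj("wrist",unproj("top",[(494,174),(472.5,219.5)],.115),T), robot.current_time_s())
robot.move_to([.471,.316,.26],[180,0,162.5]); robot.pause(.2)
im,T=shot("pics/wh.png"); print(proj("wrist",unproj("top",[(250.5,220.5),(236.5,265)],.016),T), robot.current_time_s())
print([(d["rect"],d["p"]) for d in recognise("long_head","wrist")])
a=cv2.imread("pics/wb.png");b=cv2.imread("pics/wh.png")
```

```text
[[319.2848073  262.96614949]
 [319.02775371 150.25920279]] 2.325
[[318.69546984 253.28313702]
 [318.426927   149.08455547]] 4.7083
[([489.2, 321.5, 126.8, 109.6], 0.97), ([480.0, 85.2, 129.0, 170.4], 0.87), ([318.6, 197.4, 87.3, 154.0], 0.83)]
```

View pics/wb.png

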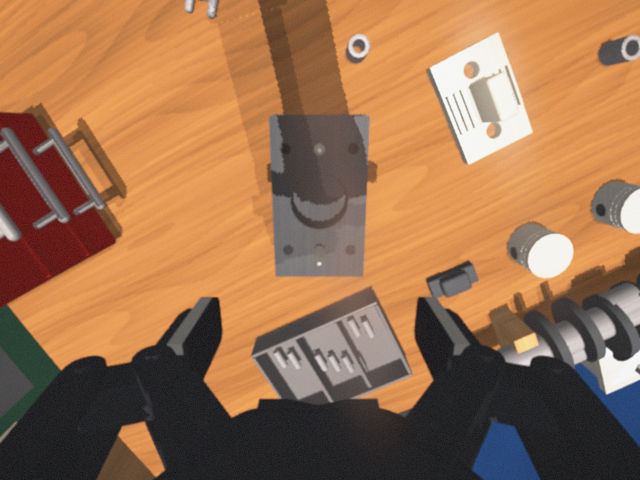

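View pics/wh.png

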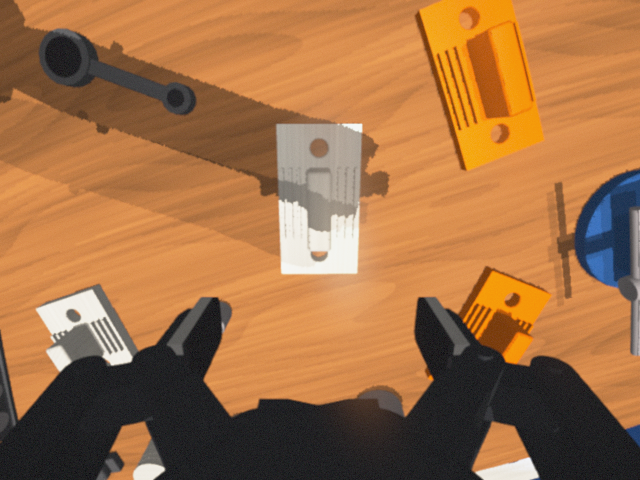

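The wrist views confirm both measurements. In the block view the pin tips are at (319,263) and (319,149). In the head view the aluminium head's holes are at (319,253) and (319,148), within about 1.5 px of prediction. The orange heads are off to the side and the short head is at lower left. Now I'll grasp, lift and look.

Run:
```python
from h import *
Tb=np.load("pics/wb.npy");Th=np.load("pics/wh.npy")
b=pair(unproj("wrist",[(319,263.3),(319,149.5)],.115,Tb)); h=pair(unproj("wrist",[(319,253),(319,148)],.016,Th))
print("block",b,"head",h)
c=(h[0]+[.4714,.3162,0])/2; yaw=162.5
robot.line_to([c[0],c[1],.13],[180,0,yaw],velocity=.2)
print(robot.line_to([c[0],c[1],.049],velocity=.08,f_stop=10))
fingers.gripper_to(0.0,80); print(robot.current_finger_gap(),robot.current_gripper_force())
robot.line_to([c[0],c[1],.08],velocity=.06)
robot.line_to([c[0],c[1],.24],velocity=.15); robot.pause(.3)
im,T=shot("pics/held.png")
print(robot.current_tool_pos(),robot.current_eef_rot(),robot.current_finger_gap(),robot.current_contact_force(),robot.current_torque(),robot.current_time_s())
zt=T[2,3]-.049+.016; x=T[:3,0]
print(proj("wrist",[np.r_[T[:2,3]+s*.06*x[:2],zt] for s in(1,-1)],T))
```

```text
block (array([ 0.56737435, -0.26589284,  0.115     ]), np.float64(-26.584684359661562), np.float64(0.12083260905303513)) head (array([0.47083076, 0.31685566, 0.016     ]), np.float64(-17.5692624278777), np.float64(0.11972550856981289))
False
0.26638738610099 79.77972507476807
[0.47100333 0.3164502  0.23963311] [-1.79974654e+02 -2.76507062e-02  1.62507159e+02] 0.26738738930620143 [ 0.06378924  0.42927554 -4.85474586] [-0.04706976 -0.02450294 -0.04351664] 9.55
[[317.70297431 168.45014749]
 [317.80976679 378.83156444]]
```

View pics/held.png

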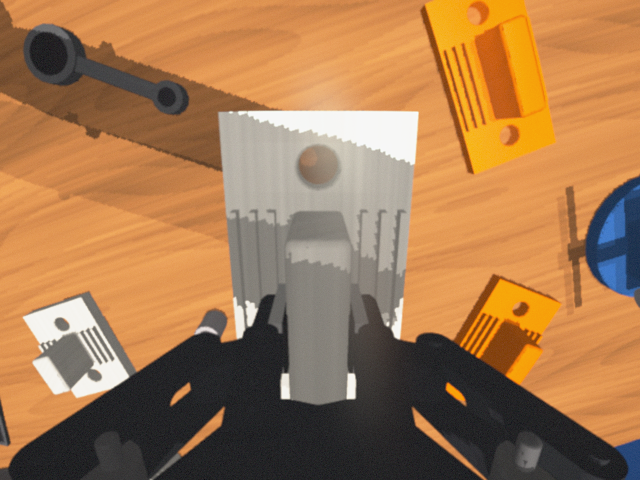

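The head is held level, with the visible hole at (318.5,166), about 1.5 mm from prediction. Next I'll carry it over the block and check with the pins just below the head.

Run:
```python
from h import *
yaw=153.45; u=np.array([np.cos(np.radians(yaw)),np.sin(np.radians(yaw))])
c=np.array([.5675,-.2658])-.001*u
robot.move_to([*c,.25],[180,0,yaw]); 
robot.line_to([*c,.170],velocity=.1); robot.pause(.3)
im,T=shot("pics/pre.png"); s=vision.grab_frame("scene")
print(robot.current_tool_pos(),robot.current_eef_rot(),robot.current_contact_force(),robot.current_time_s())
P=[np.r_[.5675,-.2658,.115]+.06*k*np.r_[u,0] for k in(1,-1)]
print(proj("wrist",P,T),proj("scene",P))
x,y=proj("scene",P).mean(0).astype(int)
w=cv2.resize(im[90:240,220:420],(600,450),interpolation=cv2.INTER_CUBIC)
cv2.imwrite("pics/pre_w.png",w[:,:,::-1])
cv2.imwrite("pics/pre_s.png",cv2.resize(s[y-90:y+90,x-100:x+100],(800,600)[:2] if 0 else (660,594),interpolation=cv2.INTER_CUBIC)[:,:,::-1])
```

```text
[ 0.56847308 -0.26629863  0.17023569] [-1.79996325e+02  2.22927169e-02  1.53444684e+02] [ 0.13219942  0.55484029 -5.36672572] 13.0167
[[317.52886801 161.78036287]
 [317.66555087 352.83785269]] [[180.68961617 287.02290958]
 [163.08539856 340.52253261]]
```

View pics/pre_w.png

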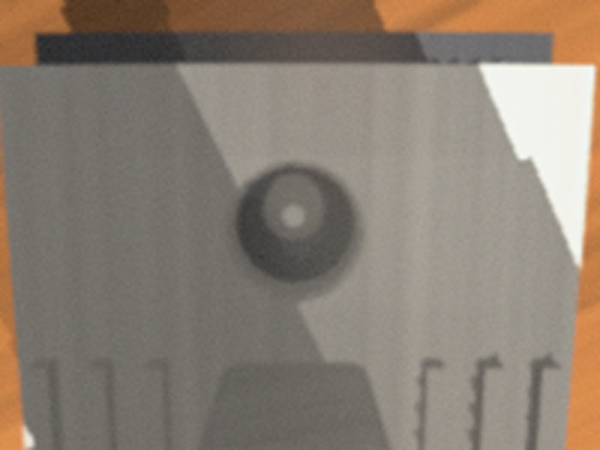

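View pics/pre_s.png

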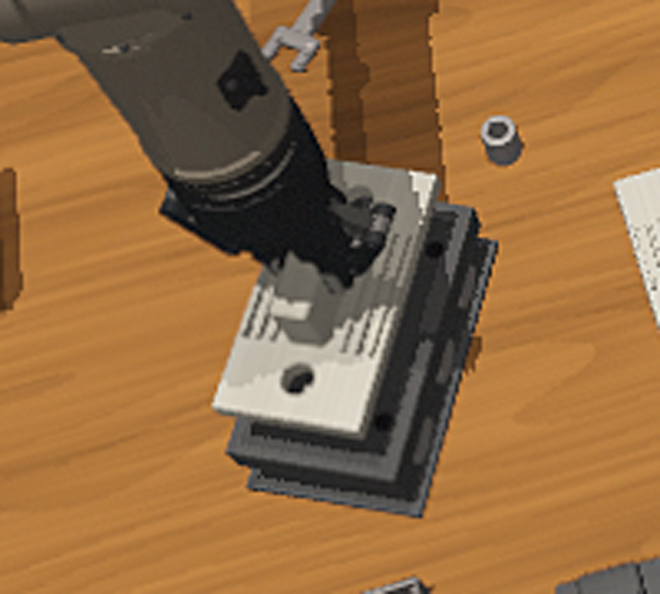

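The pin tip shows through the hole at full-image (317.7,162), and the hole's lower rim centre is near (319,164). That's a nearly concentric fit. I'll compute the small residual and lower the head.

Run:
```python
from h import *
T=np.load("pics/pre.npy"); z=T[2,3]-.049
pin=unproj("wrist",[(317.7,162)],.115,T)[0]; h1=unproj("wrist",[(319,164)],z,T)[0]; h2=unproj("wrist",[(319.3,166.7)],z+.016,T)[0]
loc=lambda d:T[:3,:3].T@d
print("pin-hole, tool frame mm",1e3*loc(pin-h1)[:2],1e3*loc(pin-h2)[:2])
d=((pin-h1)+(pin-h2))/2; d[2]=0; d=.7*d
assert np.linalg.norm(d)<.004
p=T[:3,3]+d
robot.line_to([p[0],p[1],.168],velocity=.03)
f0=np.array(robot.current_contact_force())
for zt,v in((.150,.05),(.124,.04),(.117,.015)):
    st=robot.line_to([p[0],p[1],zt],velocity=v,f_stop=12)
    print(zt,st,robot.current_tool_pos(),np.round(robot.current_contact_force()-f0,1),np.round(robot.current_torque(),2),robot.current_time_s())
    if st: break
```

```text
pin-hole, tool frame mm [ 0.50004682 -0.67344233] [ 0.39934713 -0.76394842]
0.15 False [ 0.56790914 -0.26659668  0.14947153] [-0.6  0.3  0.9] [-0.04 -0.02  0.01] 13.775
0.124 False [ 0.56835401 -0.26664914  0.1241349 ] [ 0.4 -0.3 -0.3] [-0.02 -0.    0.01] 14.575
0.117 True [ 0.56855659 -0.26674481  0.11934438] [-0.3 -1.3  9.7] [-0.    0.02 -0.03] 15.0167
```

Contact came at TCP z = 0.1193 m, against 0.119 m expected at home. I'll release, back off and verify.

Run:
```python
from h import *
p=robot.current_tool_pos()
fingers.gripper_to(0.6); robot.line_to([p[0],p[1],.21],velocity=.12); robot.line_to([p[0],p[1],.30],velocity=.2); robot.pause(.3)
im,T=shot("pics/end.png"); vision
u=T[:3,0]; P=[np.r_[.5675,-.2658,.115]+.06*k*u for k in(1,-1)]
print(proj("wrist",P,T),robot.current_contact_force(),robot.current_time_s())
cv2.imwrite("pics/end_c.png",cv2.resize(im[80:300,180:460],(700,550),interpolation=cv2.INTER_CUBIC)[:,:,::-1])
```

```text
[[318.76956418 152.4294127 ]
 [318.72025233 275.13478243]] [-0.29211006 -0.18540693  0.3750036 ] 17.275
```

View pics/end_c.png

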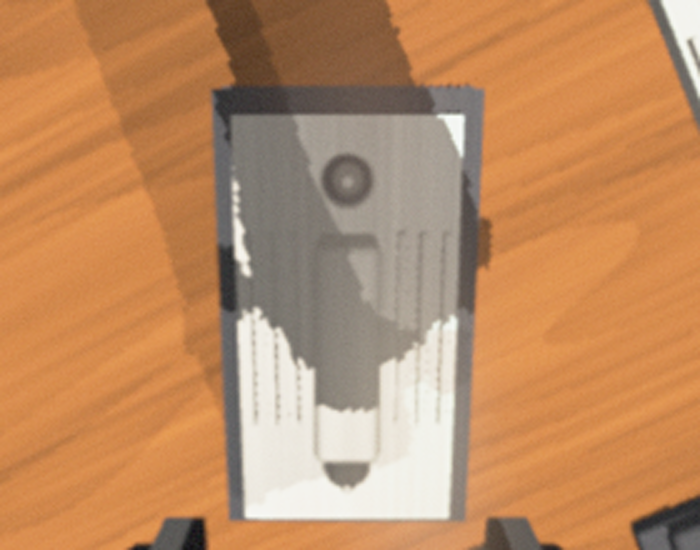

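The head sits level and square on the block. The upper pin is centred in its hole at crop (347,181), and the margins are even on both sides. The rib hides the lower pin. I'm handing in the job.

```bash
python3 -c "
from station import workorder
print(workorder.close_job())"
```

```text
the job is handed in; nothing more can be done
None
```

The long head was lowered gently over both pins and, by contact height and the last wrist view, sits flush on the block; I released it, left the short head alone, and handed the job in at about 17 s, though no verdict came back.

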